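Sweep chestnuts off a sorting deck into the pink seed box

TASK

With the fingers, sweep all three chestnuts along the metal sorting deck and off its open end so that they drop into the pink seed box. Only push them, do not pick them up or lift them, and let none go into the white box. Leave the clay pot and the wooden tamper standing where they are on the deck, and finish with the arm clear of everything.

Things in the scene. Friction and masses are not known exactly. Their poses are not given: they have to be found in the camera images.
- deck: Fixed, level aluminium sorting deck, 220 mm (own x) by 300 mm (own y), turned by up to 18 degrees; its surface is 60 mm above the table. Rims 5 mm thick, 20 mm above the surface, run along both long sides (own x = -107 and +107 mm). Both ends (own y = -150 and +150 mm) are open, each over a seed box. Origin at table height under the deck's centre; z up.
- pink_box: Fixed pink open seed box, 200 mm (own x, parallel to the deck's x) by 120 mm (own y), 50 mm high, walls 4 mm, under one open end of the deck (centre at deck own y = +200 or -200 mm; the end varies). Its near wall is 10 mm back under the deck's edge: what is pushed over the edge drops into it. A thin pink tag 75 mm high on each short wall. Origin: centre of its underside.
- white_box: White open-topped seed box, the same in all else, at the deck's other end. To be left empty. Origin at the centre of its underside.
- pot: Loose small terracotta pot with a seedling and a short pink tag, standing on the deck near the far rim (the +x side); 52 mm across at the rim, 38 mm at the foot, 50 mm high, the tag's top at 64 mm; 0.12 kg. Origin at the centre of its underside. Leave it.
- tamper: Loose wooden seed tamper standing on the deck near the far rim: round foot 44 mm across, neck 14 mm, knob 24 mm, 53 mm high; 0.09 kg. Origin at the centre of its underside. Leave it.
- chestnut1_mid (a point): Middle of a loose dark brown chestnut lying on its flat base on the deck: round from above, 30 mm across, 20 mm high, widest 6 to 11 mm up, about 15 g; this point is 9 mm above its underside. At the start the three are spread along the deck, middles at least 65 mm apart, all on the near (-x) half.
- chestnut1: The same chestnut as point chestnut1_mid; origin at the centre of its underside.
- chestnut2_mid (a point): Middle of a loose dark brown chestnut lying on its flat base on the deck: round from above, 30 mm across, 20 mm high, widest 6 to 11 mm up, about 15 g; this point is 9 mm above its underside.
- chestnut2: The same chestnut as point chestnut2_mid; origin at the centre of its underside.
- chestnut3_mid (a point): Middle of a loose dark brown chestnut lying on its flat base on the deck: round from above, 30 mm across, 20 mm high, widest 6 to 11 mm up, about 15 g; this point is 9 mm above its underside.
- chestnut3: The same chestnut as point chestnut3_mid; origin at the centre of its underside.
Mind the look-alikes: they are no part of the job. Leave any purple or turquoise look-alike of the chestnut1 alone.

How it is judged:
By the outcome, as a careful person would: the job done as asked, in the order asked, and still so for the second after the job is handed in, with the robot touching nothing.
It also fails if it takes over 48 s, if anything falls off the work surface, if the arm or the gripper's body presses on something with over 40 N, if the wrist force passes 120 N, or if a joint passes its speed limit or range.

ROBOT

A 6-joint arm with a two-finger parallel gripper is mounted at the origin on the work surface. World frame = base frame: x ahead of the robot, y to its left, z up, the work surface at z = 0. Lengths are in m, angles in rad, forces in N, time in s.
With the tool pointing down it reaches from about 0.425 to 1.125 m from the base axis. Payload 14.9 kg.
Tool frame: the origin (TCP) lies on the centre line of the jaws, within the pads' length; the fingertips stand 19 mm ahead of it and the grasp point (between the pads) is the TCP; z points along the fingers, y is the line along which they close (so a half turn about z gives the same grasp; the last joint's range is limited). The gripper opens to 91 mm and grips with 3 to 60 N. Pads are 32 mm wide; open, the fingers measure 118 mm over their backs; the gripper's body (76 mm by 178 mm) begins 60 mm behind the grasp point.
Start: joints at [1.175, 0.379, 1.734, -0, 1.028, -0.033], TCP at [0.248, 0.654, 0.233] pointing down, gripper open.
Joint ranges: [-2.77, 2.77], [-0.74, 2.19], [0, 2.66], [-1.06, 4.2], [0.31, 2.87], [-3.08, 3.08]. Speed limits (rad/s): [1.89, 1.89, 2.39, 3.14, 3.14, 3.14].

INTERFACE

Orientations are given as a unit quaternion [w, x, y, z].
In Python, from bench import r, optics gives the robot as it stands.
- The arm moves only by the tool servo_tool, never from a script. Its argument "plan" is one flat list of numbers, 7 for each row, row after row: the shift along the world's x, y, z normalised to -1 to 1, where 1 is 100 mm, then the turn, a rotation vector about the world's x, y, z normalised to -1 to 1, where 1 is 90 degrees, then the finger opening in mm, from 0 to 91.2. A call has 1 to 5 rows; each row is the pose to reach, as a shift and turn from the pose commanded when the call began; what a row does not reach only later rows make up. A row lasts 1/12 s, in which the tool goes at most 41.7 mm and 7.16 degrees, less where a joint would pass 70% of its speed; a pose out of reach is approached as far as the arm can. A call with a number of a shift or a turn outside -1 to 1 is refused whole. A call with a gripper value outside its range is refused whole. The fingers move at their own pace and stop on an object; the grip force is fixed at half the most. Time passes only in rows, so rows that repeat a pose let the fingers close. It gives the time, the measured TCP pose, the force, the opening and the grip force at its end, in the units of the state.
- r.sense(): the state, without advancing time (a new reading comes with each control period).
- optics.read_camera(name): name is "scene" or "top"; returns (picture, depth): 384x512x3 uint8, red, green, blue; 384x512 float32, m along the optical axis (not along the pixel's ray), 0 where there is no reading.
- optics.camera_model(name): a dict with "vertical_fov" (degrees; the focal length in pixels is half the picture's height over the tangent of half this angle, whatever the lens; pixels are square), "cx", "cy" (the principal point, pixels), "position" and "orientation" of the camera in the world. Camera axes: x right, y up, looking along -z (the intrinsics and any distortion apply to the point x, -y, -z); pixel columns grow to the right and rows downward; lengths in m; the calibration is good to about 2 mm. A picture is of the moment at which its call begins. camera_model takes no time and is no camera call.
- r.sign_off(): hands the job in; it is judged then, once.
The state is a dict: "t": time; "qpos": joint angles; "dq": joint speeds; "joint_efforts": joint torques, N m; "position": TCP position; "orientation": TCP orientation; "wrist_force": force on the tool from outside, world axes, zero at the start; "torque": the same for the moment, N m; "finger_gap": opening from 0.0 (shut) to 1.0 (fully open); "gripper_force": force on a finger pad.
Only numpy, scipy, OpenCV 4.12 (cv2) and the standard library are available. Lean on these libraries where they do the work, as an engineer would, in place of code of your own. Each camera call takes 0.05 s, during which the arm holds its last target. There are 200 camera calls.

## Working session

There is one attempt and no reset: what is moved stays moved. The work goes in short steps, Python scripts to look and compute and a tool call to move; the robot and the scene stay as the last step left them, time stands still between calls to the robot, and variables do not carry over. Pictures are saved under pics/ and viewed, at most 10 in all, crops included, and the job is handed in when it is done.

Besides the shell and the picture viewer there is one more tool, called in YAML: its name, and indented under it one key for each argument. servo_tool: Moves the arm, as the interface text tells. Scaled input: -1 to 1 covers 100 mm each way for a shift and 90 degrees each way for a turn. Its arguments: {"type":"object","properties":{"plan":{"type":"array","items":{"type":"number"}}},"required":["plan"]}

```bash
mkdir -p pics; ls
cat > h.py <<'E'
import numpy as np, cv2
from bench import r, optics
from scipy.spatial.transform import Rotation as R
def rot(m): q=m["orientation"]; return R.from_quat([q[1],q[2],q[3],q[0]]).as_matrix()
def unproj(m,u,v,d):
    f=192/np.tan(np.radians(m["vertical_fov"])/2)
    return np.array(m["position"])+rot(m)@np.array([(u-m["cx"])/f*d,-(v-m["cy"])/f*d,-d])
def ray_z(m,u,v,z):
    p=np.array(m["position"]); e=unproj(m,u,v,1.)-p
    return p+e*(z-p[2])/e[2]
E
python3 - <<'E'
from h import *
for n in("scene","top"):
    im,d=optics.read_camera(n); np.savez(f"pics/{n}0.npz",im=im,d=d); cv2.imwrite(f"pics/{n}0.png",im[:,:,::-1]); print(n,optics.camera_model(n))
print(r.sense())
E
```

```text
pics
scene {'vertical_fov': 52.12212712216458, 'cx': 261.5952568551507, 'cy': 181.5933387056398, 'position': array([0.74637505, 0.40131205, 0.7265193 ]), 'orientation': array([0.23740383, 0.0763981 , 0.28162554, 0.92654725])}
top {'vertical_fov': 57.88640739672868, 'cx': 257.76930770078246, 'cy': 190.44602017703772, 'position': array([0.3777694 , 0.02710963, 0.77845631]), 'orientation': array([-0.67613334, -0.06743868,  0.07432704,  0.72991179])}
{'t': 0.1, 'qpos': array([ 1.17471264e+00,  3.79341774e-01,  1.73471585e+00, -6.40880565e-06,
        1.02849118e+00, -3.32771422e-02]), 'dq': array([ 9.67913420e-04, -7.51254840e-05, -2.00059896e-03,  1.24525650e-03,
       -1.84127921e-03,  8.20370903e-04]), 'joint_efforts': array([ 9.95562514e-04, -7.65040684e+01, -4.35290515e+01,  6.51659374e-02,
        3.97768000e-02, -5.66871051e-05]), 'position': array([0.2482937, 0.6541312, 0.2323671]), 'orientation': array([-9.91662181e-05,  1.80408349e-01,  9.83591683e-01, -4.67686390e-04]), 'wrist_force': array([ 0.30492061, -0.07721309, -0.84334691]), 'torque': array([-0.01077946, -0.00491968, -0.00217619]), 'gripper_force': 0.0, 'finger_gap': 0.9953878014518054}
```

View pics/top0.png

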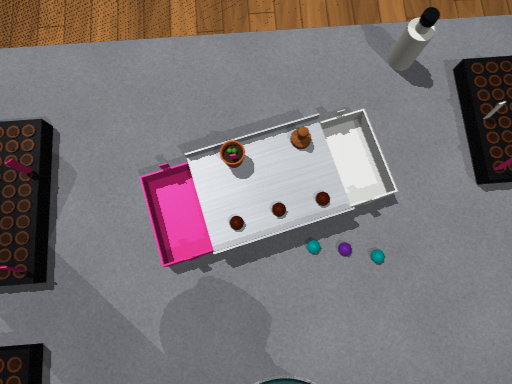

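View pics/scene0.png

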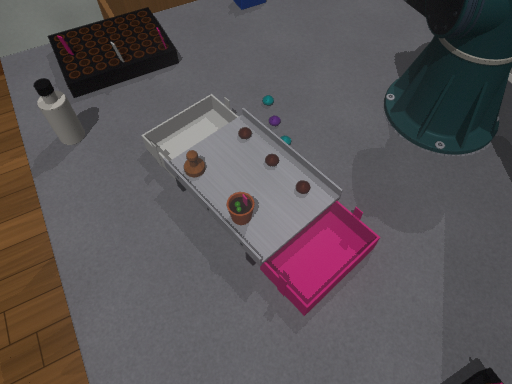

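Top view: pink box on the left (about 175,215), white box on the right (360,165), pot (232,153), tamper (301,137). Candidates for chestnuts: dark brown at top (237,223), (279,209), (323,199), all on the deck. The look-alikes are turquoise (314,246) and (378,256) and purple (345,249), all on the table. I choose the three brown ones and check them in an enlarged crop.

Run:
```python
from h import *
D={n:np.load(f"pics/{n}0.npz") for n in("top","scene")}
c=D["top"]["im"][100:280,135:405,::-1]; cv2.imwrite("pics/crop1.png",cv2.resize(c,(798,532),interpolation=cv2.INTER_CUBIC))
M={n:optics.camera_model(n) for n in D}
px={"top":[(237,223),(279,209),(323,199)],"scene":[(303,187),(272,160),(245,133)]}
rays={}
for n in D:
    im=D[n]["im"].astype(int);d=D[n]["d"];m=M[n];L=[]
    for u,v in px[n]:
        w=im[v-11:v+12,u-11:u+12]; ys,xs=np.nonzero((w.max(2)<95)&(w[...,0]>w[...,2]+8))
        uu,vv=xs.mean()+u-11,ys.mean()+v-11
        print(n,len(xs),round(uu,1),round(vv,1),"z.070:",ray_z(m,uu,vv,.07).round(4),"depth:",unproj(m,uu,vv,d[round(vv),round(uu)]).round(4))
        e=unproj(m,uu,vv,1.)-m["position"];L.append((np.array(m["position"]),e/np.linalg.norm(e)))
    rays[n]=L
for (p,a),(q,b) in zip(rays["top"],rays["scene"]):
    s=np.linalg.lstsq(np.c_[a,-b],q-p,rcond=None)[0]; print("tri",((p+s[0]*a+q+s[1]*b)/2).round(4),"gap",np.linalg.norm(p+s[0]*a-q-s[1]*b).round(4))
# deck surface by depth
m=M["top"];d=D["top"]["d"]
for u,v in[(260,190),(220,200),(310,170)]: print("deck",unproj(m,u,v,d[v,u]).round(4))
```

```text
top 151 236.4 222.5 z.070: [0.4583 0.0633 0.07  ] depth: [0.4573 0.0628 0.0793]
top 150 278.5 209.3 z.070: [ 0.4789 -0.025   0.07  ] depth: [ 0.4776 -0.0243  0.079 ]
top 151 322.4 198.4 z.070: [ 0.4947 -0.1177  0.07  ] depth: [ 0.4934 -0.1161  0.0778]
scene 149 302.6 186.8 z.070: [0.4626 0.0672 0.07  ] depth: [0.4651 0.0701 0.0757]
scene 135 271.6 159.5 z.070: [ 0.4832 -0.0216  0.07  ] depth: [ 0.4862 -0.0168  0.0775]
scene 118 244.6 132.7 z.070: [ 0.4988 -0.1143  0.07  ] depth: [ 0.5012 -0.1093  0.0765]
tri [0.4593 0.0636 0.0626] gap 0.0003
tri [ 0.4802 -0.0258  0.0631] gap 0.0008
tri [ 0.496  -0.1193  0.0632] gap 0.0007
deck [0.5243 0.0096 0.0596]
deck [0.5095 0.0952 0.0587]
deck [ 0.5598 -0.1005  0.0593]
```

View pics/crop1.png

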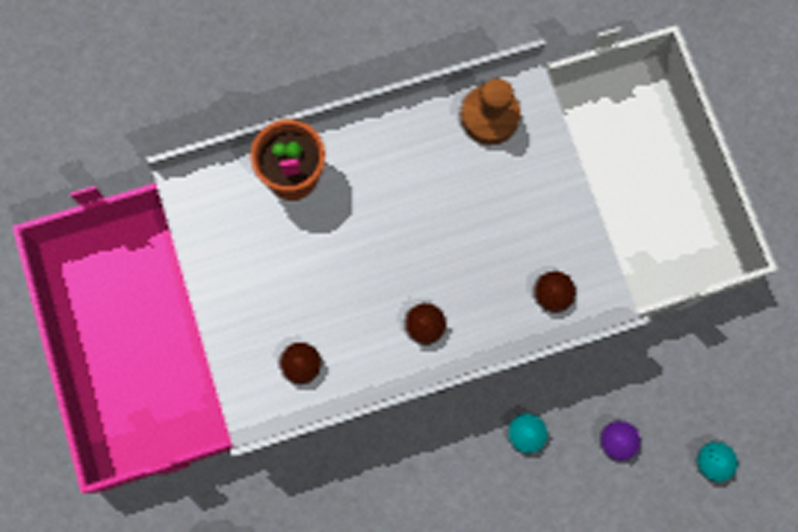

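Run:
```python
from h import *
m=optics.camera_model("top"); ms=optics.camera_model("scene")
P=lambda u,v,z: ray_z(m,u/2.956+135-.5,v/2.956+100-.5,z)[:2]
nl,nr,fl,fr=P(232,452,.08),P(645,320,.08),P(150,159,.08),P(543,43,.08)
print(nl,nr,fl,fr, "len",np.linalg.norm(nl-nr),np.linalg.norm(fl-fr),np.linalg.norm(nl-fl))
c=(nl+nr+fl+fr)/4; y=(nl+fl-nr-fr); y/=np.linalg.norm(y); x=np.array([y[1],-y[0]])
y2=(nl-nr)/np.linalg.norm(nl-nr);y3=(fl-fr)/np.linalg.norm(fl-fr)
print("centre top",c,"ydir",y,"ang",[np.degrees(np.arctan2(-a[0],a[1])) for a in(y,y2,y3)])
# scene: rim/edge corners
S=[ray_z(ms,u,v,.08)[:2] for u,v in[(341,190),(243,109),(260,263)]]; print("scene nl,nr,fl",S)
for n,t,s in zip("123",[(.4583,.0633),(.4789,-.025),(.4947,-.1177)],[(.4626,.0672),(.4832,-.0216),(.4988,-.1143)]):
    a=np.array(t)-c; b=(np.array(t)+s)/2; print(n,"own",(a@x*1e3).round(1),(a@y*1e3).round(1),"world avg",b)
for n,q,z in[("pot",(288,160),.11),("tamper",(490,115),.065)]:
    w=P(*q,z);a=w-c;print(n,w,(a@x*1e3).round(),(a@y*1e3).round())
o=r.sense()["orientation"];T=R.from_quat([o[1],o[2],o[3],o[0]]).as_matrix();print("tool y",T[:,1],"tool x",T[:,0])
t=T[:2,1];print("turn deg about z to +-deck x",np.degrees(np.arctan2(t[0]*x[1]-t[1]*x[0],t@x)))
```

```text
[0.40147131 0.11280431] [ 0.46906813 -0.1749702 ] [0.61050274 0.16039004] [ 0.67686165 -0.12762666] len 0.2956070008764993 0.2955623850292121 0.2143794270175191
centre top [ 0.53947596 -0.00735063] ydir [-0.22659501  0.97398907] ang [np.float64(13.09668849805103), np.float64(13.218854451975607), np.float64(12.974504102856224)]
scene nl,nr,fl [array([0.4047554 , 0.11477209]), array([ 0.47312645, -0.17079965]), array([0.61683867, 0.17122621])]
1 own -63.1 87.2 world avg [0.46045 0.06525]
2 own -63.0 -3.5 world avg [ 0.48105 -0.0233 ]
3 own -68.6 -97.3 world avg [ 0.49675 -0.116  ]
pot [0.59268197 0.06125927] 67.0 55.0
tamper [ 0.630221   -0.08598313] 71.0 -97.0
tool y [ 0.35489621  0.93490522 -0.00095581] tool x [-9.34905636e-01  3.54896395e-01  2.63290763e-05]
turn deg about z to +-deck x -56.116218118773645
```

servo_tool:
  plan: [0.35,-1,0,0,0,-0.09,22,0.35,-1,0,0,0,-0.09,22,0.35,-1,0,0,0,-0.09,22]

```text
t: 0.35
position: [0.2836, 0.5512, 0.2321]
orientation: [-0.0, 0.25, 0.968, -0.001]
wrist_force: [0.6, 0.8, 0.2]
finger_gap: 0.815
gripper_force: 0.0
```

servo_tool:
  plan: [0.35,-1,0,0,0,-0.09,22,0.35,-1,0,0,0,-0.09,22,0.35,-1,0,0,0,-0.09,22]

```text
t: 0.6
position: [0.3187, 0.451, 0.2324]
orientation: [-0.0, 0.318, 0.948, -0.001]
wrist_force: [1.2, 0.9, 0.5]
finger_gap: 0.594
gripper_force: 0.0
```

servo_tool:
  plan: [0.35,-1,0,0,0,-0.09,22,0.35,-1,0,0,0,-0.09,22,0.35,-1,0,0,0,-0.09,22]

```text
t: 0.85
position: [0.3536, 0.3512, 0.2325]
orientation: [-0.0, 0.384, 0.923, -0.001]
wrist_force: [-0.9, 0.2, -0.2]
finger_gap: 0.375
gripper_force: 0.0
```

servo_tool:
  plan: [0.35,-1,0,0,0,-0.09,22,0.35,-1,0,0,0,-0.09,22,0.35,-1,0,0,0,-0.09,22]

```text
t: 1.1
position: [0.3886, 0.2515, 0.2327]
orientation: [0.0, 0.449, 0.894, -0.0]
wrist_force: [0.3, -0.7, -0.4]
finger_gap: 0.24
gripper_force: 0.0
```

servo_tool:
  plan: [0.35,-1,0,0,0,-0.09,22,0.35,-1,0,0,0,-0.09,22,0.35,-1,0,0,0,-0.09,22]

```text
t: 1.35
position: [0.4238, 0.1516, 0.2329]
orientation: [0.0, 0.511, 0.86, -0.0]
wrist_force: [0.7, 0.5, -0.4]
finger_gap: 0.237
gripper_force: 0.0
```

servo_tool:
  plan: [0.35,-1,0,0,0,-0.09,22,0.35,-1,0,0,0,-0.09,22,0.35,-1,0,0,0,-0.09,22]

```text
t: 1.6
position: [0.459, 0.0515, 0.233]
orientation: [0.0, 0.57, 0.821, -0.0]
wrist_force: [-0.2, -0.1, 0.6]
finger_gap: 0.238
gripper_force: 0.0
```

servo_tool:
  plan: [0.12,-0.32,0,0,0,-0.083,22,0.12,-0.32,0,0,0,-0.083,22,0.12,-0.32,-0.4,0,0,-0.083,22,0.12,-0.32,-0.8,0,0,-0.083,22,0.12,-0.32,-1,0,0,-0.083,22]

```text
t: 2.02
position: [0.4685, 0.0224, 0.1296]
orientation: [-0.001, 0.622, 0.783, -0.001]
wrist_force: [-1.6, -0.7, 0.1]
finger_gap: 0.243
gripper_force: 0.0
```

Run:
```python
from h import *
I=[]
for n,(u,v) in(("top",(250,190)),("scene",(270,160))):
    im,d=optics.read_camera(n); I.append(cv2.resize(im[v-75:v+75,u-65:u+65,::-1],(390,450),interpolation=cv2.INTER_CUBIC))
cv2.imwrite("pics/a.png",np.hstack(I)); print(r.sense()["position"])
```

```text
[0.46797832 0.02261017 0.12993517]
```

View pics/a.png

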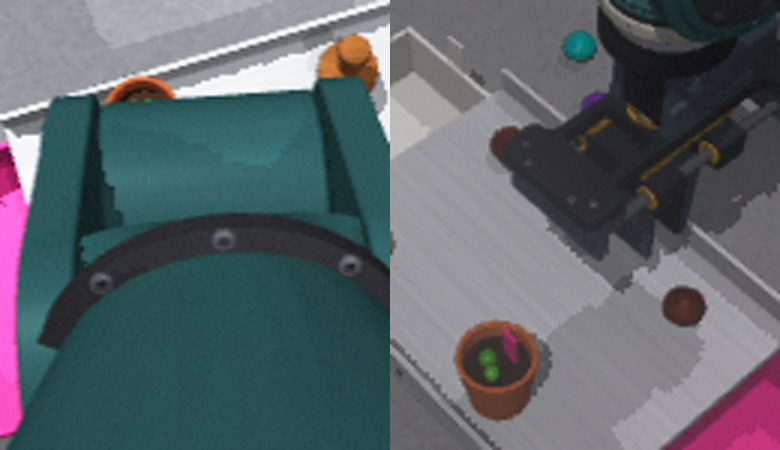

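servo_tool:
  plan: [0.02,-0.02,-0.25,0,0,0,22,0.02,-0.02,-0.45,0,0,0,22,0.02,-0.02,-0.45,0,0,0,22]

```text
t: 2.37
position: [0.4715, 0.0207, 0.0867]
orientation: [-0.001, 0.621, 0.784, -0.001]
wrist_force: [-1.1, -0.7, -1.5]
finger_gap: 0.241
gripper_force: 0.0
```

Run:
```python
from h import *
im,d=optics.read_camera("scene"); u,v=290,170;m=optics.camera_model("scene")
o=r.sense();q=o["orientation"];T=R.from_quat([q[1],q[2],q[3],q[0]]).as_matrix()
f=192/np.tan(np.radians(m["vertical_fov"])/2)
im=cv2.resize(im[v-65:v+65,u-80:u+80,::-1],None,fx=5,fy=4.6*5/4.6,interpolation=cv2.INTER_CUBIC)[:600]
for sy in(-24.5,-11,11,24.5):
  for sx in(-16,16):
    w=np.array(o["position"])+T@np.array([sx,sy,19])/1e3; c=rot(m).T@(w-m["position"])
    k=(c[0]/-c[2]*f+m["cx"]-u+80+.5)*5,(-c[1]/-c[2]*f+m["cy"]-v+65+.5)*5
    cv2.circle(im,(int(k[0]),int(k[1])),3,(0,255,255),-1)
cv2.imwrite("pics/b.png",im); print(im.shape,o["position"],o["wrist_force"],T[:,1])
```

```text
(600, 800, 3) [0.47211417 0.02068084 0.08811356] [-0.56212308  0.10307427  0.38524833] [ 0.97369828  0.22783458 -0.00174901]
```

View pics/b.png

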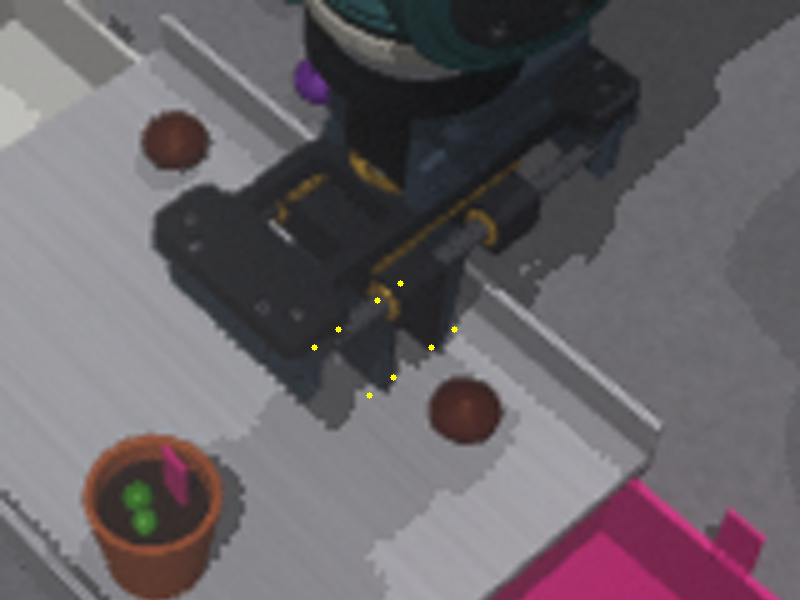

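servo_tool:
  plan: [0,0,-0.04,0,0,0,22,-0.023,0.1,-0.04,0,0,0,22,-0.045,0.2,-0.04,0,0,0,22,-0.07,0.3,-0.04,0,0,0,22,-0.09,0.4,-0.04,0,0,0,22]

```text
t: 2.83
position: [0.4633, 0.0617, 0.0846]
orientation: [0.0, 0.621, 0.784, 0.0]
wrist_force: [-0.5, -0.5, 0.5]
finger_gap: 0.243
gripper_force: 0.3
```

servo_tool:
  plan: [-0.023,0.1,0,0,0,0,22,-0.047,0.2,0,0,0,0,22,-0.07,0.3,0,0,0,0,22,-0.093,0.4,0,0,0,0,22,-0.117,0.5,0,0,0,0,22]

```text
t: 3.25
position: [0.4514, 0.1115, 0.0839]
orientation: [-0.0, 0.621, 0.783, -0.0]
wrist_force: [0.6, -0.2, 1.4]
finger_gap: 0.241
gripper_force: 0.0
```

servo_tool:
  plan: [-0.023,0.1,0,0,0,0,22,-0.023,0.1,0,0,0,0,22]

```text
t: 3.42
position: [0.449, 0.122, 0.0839]
orientation: [-0.0, 0.621, 0.784, -0.0]
wrist_force: [0.3, -0.2, 0.8]
finger_gap: 0.241
gripper_force: 0.0
```

Run:
```python
from h import *
im,d=optics.read_camera("scene"); u,v=300,190
cv2.imwrite("pics/c.png",cv2.resize(im[v-75:v+115,u-100:u+100,::-1],None,fx=3,fy=3,interpolation=cv2.INTER_CUBIC)); print(r.sense()["position"])
```

```text
[0.44919232 0.12125104 0.08387089]
```

View pics/c.png

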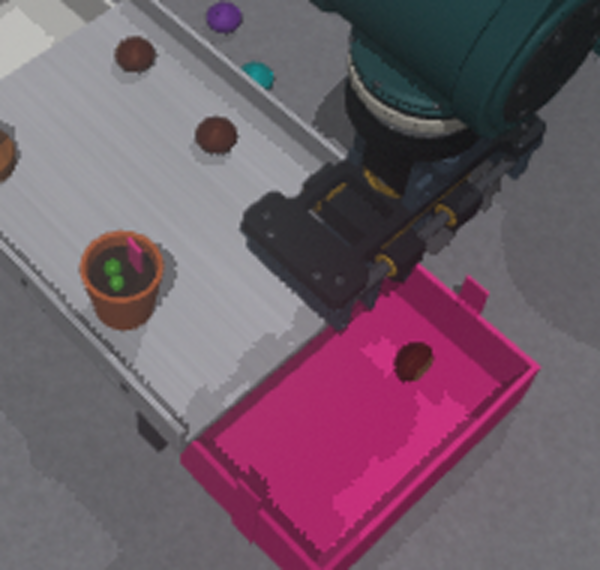

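Chestnut 1 is in the pink box (409,362 in the crop). Next is chestnut 2: rise, go behind it, and lower.

servo_tool:
  plan: [0,0,0.4,0,0,0,22,0.06,-0.25,0.45,0,0,0,22,0.14,-0.6,0.45,0,0,0,22,0.21,-0.94,0.45,0,0,0,22,0.21,-0.94,0.45,0,0,0,22]

```text
t: 3.88
position: [0.4717, 0.0224, 0.1294]
orientation: [0.001, 0.623, 0.783, 0.0]
wrist_force: [-0.2, -0.8, -0.5]
finger_gap: 0.242
gripper_force: 0.0
```

servo_tool:
  plan: [0.07,-0.35,0,0,0,0,22,0.14,-0.7,0,0,0,0,22,0.21,-0.94,0,0,0,0,22,0.21,-0.94,0,0,0,0,22,0.21,-0.94,-0.25,0,0,0,22]

```text
t: 4.3
position: [0.4941, -0.0693, 0.1067]
orientation: [0.003, 0.623, 0.783, 0.001]
wrist_force: [2.0, -0.3, 1.4]
finger_gap: 0.241
gripper_force: 0.0
```

servo_tool:
  plan: [0,0,-0.2,0,0,0,22,0,0,-0.2,0,0,0,22]

```text
t: 4.47
position: [0.4893, -0.0672, 0.0811]
orientation: [-0.002, 0.622, 0.783, -0.001]
wrist_force: [-1.4, 0.3, -0.8]
finger_gap: 0.243
gripper_force: 0.0
```

Run:
```python
from h import *
im,d=optics.read_camera("scene"); u,v=270,160
cv2.imwrite("pics/d.png",cv2.resize(im[v-65:v+65,u-65:u+65,::-1],None,fx=4,fy=4,interpolation=cv2.INTER_CUBIC)); print(r.sense()["position"])
```

```text
[ 0.49001608 -0.06717591  0.08261621]
```

View pics/d.png

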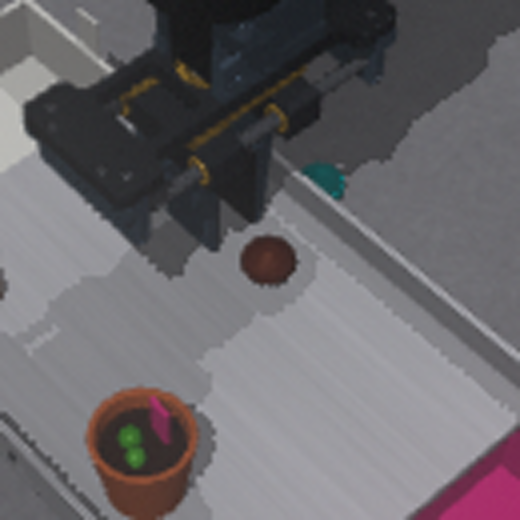

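Fingers stand right behind chestnut 2 (268,260), aligned with it.

servo_tool:
  plan: [-0.023,0.1,0,0,0,0,22,-0.047,0.2,0,0,0,0,22,-0.07,0.3,0,0,0,0,22,-0.093,0.4,0,0,0,0,22,-0.117,0.5,0,0,0,0,22]

```text
t: 4.93
position: [0.4797, -0.0162, 0.0846]
orientation: [0.0, 0.621, 0.784, 0.0]
wrist_force: [0.9, -0.3, 0.1]
finger_gap: 0.248
gripper_force: 0.2
```

servo_tool:
  plan: [-0.023,0.1,0,0,0,0,22,-0.047,0.2,0,0,0,0,22,-0.07,0.3,0,0,0,0,22,-0.093,0.4,0,0,0,0,22,-0.117,0.5,0,0,0,0,22]

```text
t: 5.35
position: [0.4678, 0.0335, 0.0839]
orientation: [0.0, 0.622, 0.783, 0.0]
wrist_force: [-0.5, -0.7, 0.3]
finger_gap: 0.245
gripper_force: 0.4
```

servo_tool:
  plan: [-0.023,0.1,0,0,0,0,22,-0.047,0.2,0,0,0,0,22,-0.07,0.3,0,0,0,0,22,-0.093,0.4,0,0,0,0,22,-0.117,0.5,0,0,0,0,22]

```text
t: 5.77
position: [0.4561, 0.0834, 0.0839]
orientation: [0.0, 0.622, 0.783, -0.0]
wrist_force: [0.0, -0.6, 1.2]
finger_gap: 0.245
gripper_force: 0.4
```

servo_tool:
  plan: [-0.023,0.1,0,0,0,0,22,-0.047,0.2,0,0,0,0,22,-0.07,0.3,0,0,0,0,22,-0.09,0.38,0,0,0,0,22,-0.09,0.38,0,0,0,0,22]

```text
t: 6.18
position: [0.447, 0.1217, 0.0839]
orientation: [-0.0, 0.621, 0.784, -0.0]
wrist_force: [-0.2, 0.3, 0.5]
finger_gap: 0.242
gripper_force: 0.0
```

Run:
```python
from h import *
im,d=optics.read_camera("scene"); u,v=300,190
cv2.imwrite("pics/e.png",cv2.resize(im[v-75:v+115,u-100:u+100,::-1],None,fx=3,fy=3,interpolation=cv2.INTER_CUBIC)); print(r.sense()["position"])
```

```text
[0.44711789 0.12113329 0.08388688]
```

View pics/e.png

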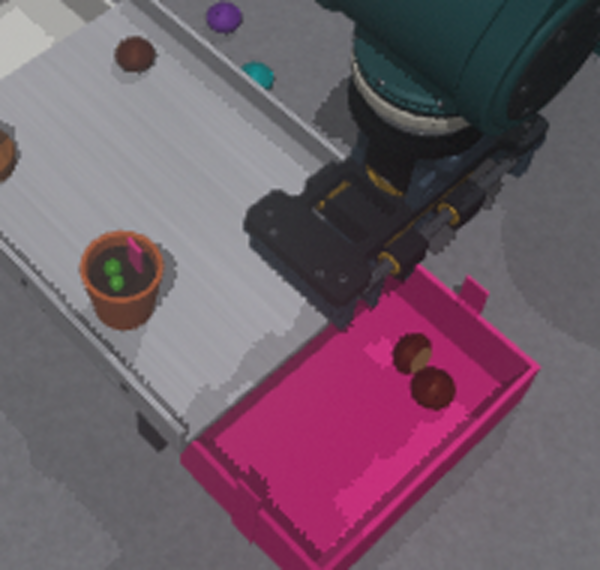

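Chestnuts 1 and 2 are both in the pink box (412,353 and 433,388). Now chestnut 3.

servo_tool:
  plan: [0,0,0.4,0,0,0,22,0.06,-0.25,0.45,0,0,0,22,0.14,-0.6,0.45,0,0,0,22,0.2,-0.93,0.45,0,0,0,22,0.2,-0.93,0.45,0,0,0,22]

```text
t: 6.65
position: [0.4684, 0.0235, 0.1294]
orientation: [0.001, 0.623, 0.783, 0.0]
wrist_force: [0.7, 0.3, -0.6]
finger_gap: 0.242
gripper_force: 0.0
```

servo_tool:
  plan: [0.07,-0.35,0,0,0,0,22,0.14,-0.7,0,0,0,0,22,0.2,-0.93,0,0,0,0,22]

```text
t: 6.9
position: [0.4875, -0.0678, 0.129]
orientation: [0.0, 0.622, 0.783, -0.0]
wrist_force: [-0.1, 0.1, -0.1]
finger_gap: 0.238
gripper_force: 0.0
```

servo_tool:
  plan: [0.07,-0.35,0,0,0,0,22,0.14,-0.7,0,0,0,0,22,0.2,-0.94,0,0,0,0,22,0.2,-0.94,0,0,0,0,22,0.2,-0.94,-0.25,0,0,0,22]

```text
t: 7.32
position: [0.5098, -0.1616, 0.1068]
orientation: [0.003, 0.623, 0.783, 0.001]
wrist_force: [1.7, -1.0, 0.8]
finger_gap: 0.242
gripper_force: 0.0
```

servo_tool:
  plan: [0,0,-0.2,0,0,0,22,0,0,-0.2,0,0,0,22]

```text
t: 7.48
position: [0.5052, -0.1587, 0.0809]
orientation: [-0.002, 0.622, 0.783, -0.001]
wrist_force: [-2.2, 0.3, -0.2]
finger_gap: 0.24
gripper_force: 0.0
```

Run:
```python
from h import *
im,d=optics.read_camera("scene"); u,v=245,135
cv2.imwrite("pics/f.png",cv2.resize(im[v-65:v+65,u-65:u+65,::-1],None,fx=4,fy=4,interpolation=cv2.INTER_CUBIC)); print(r.sense()["position"])
```

```text
[ 0.50592496 -0.15879218  0.08252552]
```

View pics/f.png

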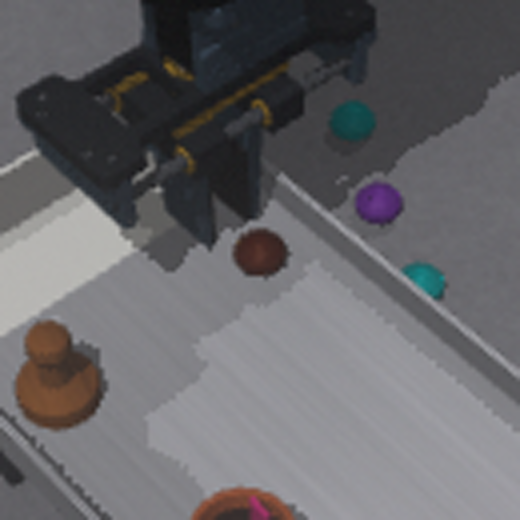

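Aligned behind chestnut 3 (260,252).

servo_tool:
  plan: [-0.023,0.1,0,0,0,0,22,-0.047,0.2,0,0,0,0,22,-0.07,0.3,0,0,0,0,22,-0.093,0.4,0,0,0,0,22,-0.117,0.5,0,0,0,0,22]

```text
t: 7.95
position: [0.4956, -0.1082, 0.0846]
orientation: [0.0, 0.621, 0.784, 0.0]
wrist_force: [0.9, -0.1, -1.2]
finger_gap: 0.24
gripper_force: 0.2
```

servo_tool:
  plan: [-0.023,0.1,0,0,0,0,22,-0.047,0.2,0,0,0,0,22,-0.07,0.3,0,0,0,0,22,-0.093,0.4,0,0,0,0,22,-0.117,0.5,0,0,0,0,22]

```text
t: 8.37
position: [0.4837, -0.0586, 0.084]
orientation: [0.0, 0.622, 0.783, 0.0]
wrist_force: [-1.3, 0.5, -0.3]
finger_gap: 0.244
gripper_force: 0.3
```

servo_tool:
  plan: [-0.023,0.1,0,0,0,0,22,-0.047,0.2,0,0,0,0,22,-0.07,0.3,0,0,0,0,22,-0.093,0.4,0,0,0,0,22,-0.117,0.5,0,0,0,0,22]

```text
t: 8.78
position: [0.472, -0.0086, 0.0839]
orientation: [-0.0, 0.622, 0.783, -0.0]
wrist_force: [-0.2, -0.4, 0.4]
finger_gap: 0.242
gripper_force: 0.3
```

servo_tool:
  plan: [-0.023,0.1,0,0,0,0,22,-0.047,0.2,0,0,0,0,22,-0.07,0.3,0,0,0,0,22,-0.093,0.4,0,0,0,0,22,-0.117,0.5,0,0,0,0,22]

```text
t: 9.2
position: [0.4603, 0.0414, 0.0839]
orientation: [-0.0, 0.622, 0.783, -0.0]
wrist_force: [0.3, 0.1, -0.8]
finger_gap: 0.239
gripper_force: 0.3
```

servo_tool:
  plan: [-0.023,0.1,0,0,0,0,22,-0.047,0.2,0,0,0,0,22,-0.07,0.3,0,0,0,0,22,-0.093,0.4,0,0,0,0,22,-0.117,0.5,0,0,0,0,22]

```text
t: 9.62
position: [0.4486, 0.0915, 0.0839]
orientation: [-0.0, 0.622, 0.783, 0.0]
wrist_force: [-0.2, 0.6, 1.0]
finger_gap: 0.243
gripper_force: 0.3
```

servo_tool:
  plan: [-0.023,0.1,0,0,0,0,22,-0.047,0.2,0,0,0,0,22,-0.07,0.3,0,0,0,0,22,-0.07,0.3,0,0,0,0,22]

```text
t: 9.95
position: [0.4414, 0.1219, 0.0839]
orientation: [-0.0, 0.621, 0.784, -0.0]
wrist_force: [-0.3, -0.3, -0.0]
finger_gap: 0.24
gripper_force: 0.0
```

servo_tool:
  plan: [0,0,0.4,0,0,0,22,0,0,0.8,0,0,0,22,0,0,1,0,0,0,22,0,0,1,0,0,0,22,0,0,1,0,0,0,22]

```text
t: 10.37
position: [0.4424, 0.1205, 0.1849]
orientation: [0.001, 0.622, 0.783, 0.001]
wrist_force: [-0.3, 0.2, -1.1]
finger_gap: 0.239
gripper_force: 0.0
```

Run:
```python
from h import *
im,d=optics.read_camera("scene")
cv2.imwrite("pics/g.png",cv2.resize(im[80:320,130:400,::-1],None,fx=2.4,fy=2.4,interpolation=cv2.INTER_CUBIC)); print(r.sense()["position"])
```

```text
[0.44168681 0.12033096 0.18377006]
```

View pics/g.png

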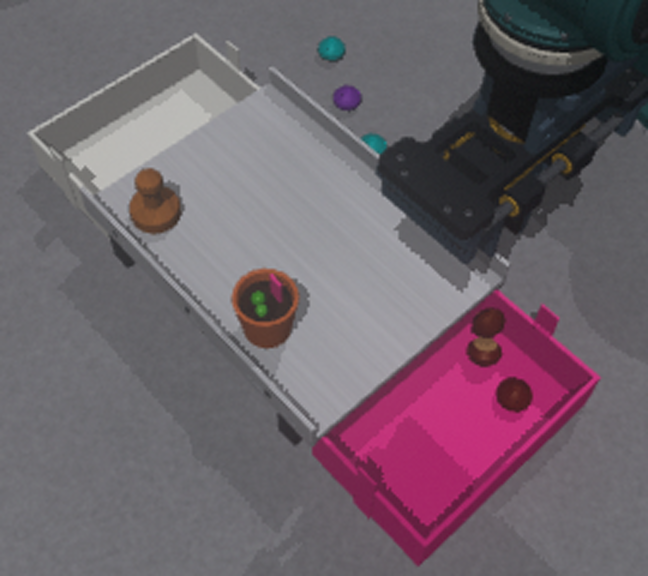

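All three chestnuts are in the pink box (487,322; 485,350; 514,393). The white box is empty, the pot and tamper are still standing, and the arm is clear above the deck. I let it settle, then hand in.

servo_tool:
  plan: [0,0,0.5,0,0,0,22,0,0,0.5,0,0,0,22,0,0,0.5,0,0,0,22,0,0,0.5,0,0,0,22,0,0,0.5,0,0,0,22]

```text
t: 10.83
position: [0.4411, 0.1202, 0.2324]
orientation: [-0.001, 0.622, 0.783, -0.001]
wrist_force: [0.2, -0.0, -1.3]
finger_gap: 0.239
gripper_force: 0.0
```

```bash
python3 -c "
from h import *
print(r.sign_off())"
```

```text
the job is handed in; nothing more can be done
None
```

I swept all three chestnuts into the pink box; the white box is empty, the pot and tamper were left standing, the arm is clear, and the job was handed in at about 10.8 s (the sign-off gave no verdict).

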